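# Kit dryer parts on two spindles

### The job

Get the dryer repair kits ready by threading the loose parts onto the two upright spindles, each part lying flat on the one below. On the spindle with the round base, from the bottom up: the rubber-tyred roller, then the steel sleeve, then the brass washer; on the spindle with the square base: the aluminium belt pulley, then the hexagonal nut on top of it. Let go of everything, and leave the detergent bottle, the white cup and the small carton standing where they are.

Things in the scene. Friction and masses are not known exactly. Their poses are not given: they have to be found in the camera images.
- round_spindle: Storage spindle with a dark steel ROUND base, diameter 90 mm. It stands fixed on the table. Base 8 mm thick; from its middle rises a bright steel rod, diameter 12 mm, tapering over the last 8 mm to a 5 mm tip 74 mm above the table. Origin: centre of the underside of the base, on the rod's axis; z up.
- square_spindle: Storage spindle with a dark steel SQUARE base, 76 x 76 mm; x and y along the base's sides. It stands fixed on the table. Base 8 mm thick; from its middle rises a bright steel rod, diameter 12 mm, tapering over the last 8 mm to a 5 mm tip 74 mm above the table. Origin: centre of the underside of the base, on the rod's axis; z up.
- roller: Dryer drum roller: thick wheel with a black rubber tyre and a white hub. Outer diameter 66 mm, height 24 mm, bore 24 mm, about 0.16 kg. Lies flat. Origin: centre of its underside, on the bore's axis; z along the axis, up; the same on both faces. Loose.
- sleeve: Plain steel spacer sleeve, the smallest in diameter of the parts. Outer diameter 34 mm, height 24 mm, bore 24 mm, about 0.08 kg. Lies flat. Origin: centre of its underside, on the bore's axis; z along the axis, up; the same on both faces. Loose.
- washer: Flat brass thrust washer. Outer diameter 48 mm, height only 10 mm, bore 24 mm, about 0.08 kg. Lies flat. Origin: centre of its underside, on the bore's axis; z along the axis, up; the same on both faces. Loose.
- pulley: Aluminium belt pulley with two flanges and a groove between them, and six small dark spots round its upper face. Flanges of diameter 60 mm and 5 mm thick, groove floor diameter 48 mm, total height 18 mm, bore 24 mm, about 0.14 kg. Lies flat. Origin: centre of its underside, on the bore's axis; z along the axis, up; but for the spots the same on both faces. Loose.
- nut: Dark steel hexagonal nut, smooth inside. 40 mm across flats, 46 mm across corners, height 16 mm, hexagonal bore 24 mm across its flats, about 0.1 kg. Its x axis is square to one of the flats (the other flats at every 60 degrees). Lies flat. Origin: centre of its underside, on the bore's axis; z along the axis, up; the same on both faces. Loose.
- bottle: Blue detergent bottle with a white cap, standing, diameter 64 mm, 150 mm tall. Not part of the job: leave it. Origin: centre of its underside.
- cup: White plastic dosing cup, open at the top, standing, diameter 68 mm at the rim, 70 mm tall. Not part of the job: leave it. Origin: centre of its underside.
- carton: Small closed cardboard carton, 75 (x) x 50 (y) x 45 (z) mm. Not part of the job: leave it. Origin: centre of its underside.
There are look-alikes about, which are no part of the job. Leave any purple or red look-alike of the roller alone. There is more than one size of the washer; the one meant has the size given above.

How it is judged (in metres and radians):
At the end, for the whole second after the job is handed in: Round-base spindle, bottom up: roller, sleeve, washer (undersides 8, 32 and 56 mm above the table); square-base spindle: pulley, nut (undersides 8 and 26 mm). Each within 4 mm of that height, within 9 mm of its rod's axis, lying within 0.12 rad of flat, and at rest (under 20 mm/s) (horizontal distance between each of roller, sleeve, washer and round_spindle below 0.009 m and z of roller in the frame of round_spindle between 0.004 and 0.012 m and angle between each of roller, sleeve, washer, pulley, nut's own z axis and vertical below 0.12 rad and linear speed of each of roller, sleeve, washer, pulley, nut below 0.02 m/s and z of sleeve in the frame of round_spindle between 0.028 and 0.036 m and z of washer in the frame of round_spindle between 0.052 and 0.06 m and horizontal distance between each of pulley, nut and square_spindle below 0.009 m and z of pulley in the frame of square_spindle between 0.004 and 0.012 m and z of nut in the frame of square_spindle between 0.022 and 0.03 m); the robot touches nothing.
It fails at once if the detergent bottle is shifted by more than 30 mm or tipped by more than 0.3 rad (distance of bottle from where it was at the start of the episode above 0.03 m or angle between bottle's own z axis and vertical above 0.3 rad).
It fails at once if the white cup is shifted by more than 30 mm or tipped by more than 0.3 rad (distance of cup from where it was at the start of the episode above 0.03 m or angle between cup's own z axis and vertical above 0.3 rad).
It fails at once if the small carton is shifted by more than 30 mm or tipped by more than 0.3 rad (distance of carton from where it was at the start of the episode above 0.03 m or angle between carton's own z axis and vertical above 0.3 rad).
It also fails if it takes over 128 s, if anything falls off the work surface, if the arm or the gripper's body presses on something with over 40 N, if the wrist force passes 120 N, or if a joint passes its speed limit or range.

### The arm

A 7-joint arm with a two-finger parallel gripper is mounted at the origin on the work surface. World frame = base frame: x ahead of the robot, y to its left, z up, the work surface at z = 0. Lengths are in mm, angles in rad, forces in N, time in s.
With the tool pointing down it reaches from about 400 to 850 mm from the base axis. Payload 4.4 kg.
Tool frame: the origin (TCP) lies on the centre line of the jaws, within the pads' length; the fingertips stand 14 mm ahead of it and the grasp point (between the pads) lies 5 mm behind it (manip.tcp_to_tips is the distance from the TCP to the fingertips, in mm); z points along the fingers, y is the line along which they close (so a half turn about z gives the same grasp; the last joint's range is limited). The gripper opens to 94 mm and grips with 3 to 60 N. Pads are 16 mm wide; open, the fingers measure 119 mm over their backs; the gripper's body (75 mm by 177 mm) begins 78 mm behind the grasp point.
Start: joints at [1.249, 0.628, 0.038, 1.517, -0.027, 0.996, -0.02], TCP at [164.491, -628.857, 219.478] pointing down, gripper open.
Joint ranges: [-3.06, 3.06], [-0.37, 2.12], [-1.25, 1.32], [0.18, 2.47], [-1.1, 4.24], [0.23, 1.98], [-2.94, 2.94]. Speed limits (rad/s): [2.57, 2.57, 3.14, 3.14, 3.14, 3.14, 3.14].

### API

Orientations are given as a 3x3 rotation matrix whose columns are the frame's x, y, z axes.
In Python, from bench import telemetry, capture, finish_job, manip gives the robot as it stands. The module is installed in compiled form; this text tells all that it offers.
- The arm moves only by the tool move_arm, never from a script. Its argument "moves" is a list of rows, each an object with "offset": the shift along the tool's x, y, z in units of 50 mm (1.0 is 50 mm), a list of three; "rot": the turn, a rotation vector about the tool's x, y, z in units of 5 degrees (1.0 is 5 degrees), a list of three; "grip": the finger opening in mm, from 0 to 94. A call has 1 to 20 rows; each row shifts and turns the commanded pose from where the row before left it, along the tool's axes as they then stand; what a row does not reach is not made up. A row lasts 1/10 s, in which the tool goes at most 50 mm and 8.59 degrees, less where a joint would pass 70% of its speed; a pose out of reach is approached as far as the arm can. A call is refused whole if a number of a shift passes 1 or a number of a turn 1, either way. A call with a gripper value outside its range is refused whole. The fingers move at their own pace and stop on an object; the grip force is fixed at half the most. Time passes only in rows, so rows that do not move let the fingers close. It gives the time, the measured TCP pose, the force, the opening and the grip force at its end, in the units of the state.
- telemetry.get_state(): the state, without advancing time (a new reading comes with each control period).
- capture(name): name is "scene" or "side" or "wrist"; returns a dict with "image" (480x640x3 uint8, red, green, blue), "intrinsics" (3x3 intrinsics, pixels), "rvec" (rotation vector, rad) and "tvec" (3), from world to camera coordinates, as OpenCV has them. Camera axes: x right, y down, z forward; pixel columns grow to the right and rows downward; lengths in mm; the calibration is good to about 2 mm. A picture is of the moment at which its call begins. There is no depth.
- finish_job(): hands the job in; it is judged then, once.
The state is a dict: "clock": time; "qpos": joint angles; "joint_velocities": joint speeds; "tau": joint torques, N m; "tcp_pos": TCP position; "tool_rot": TCP orientation; "wrist_force": force on the tool from outside, world axes, zero at the start; "torque": the same for the moment, N m; "gripper_width": finger opening in mm; "finger_force": force on a finger pad.
Only numpy, scipy, OpenCV 4.12 (cv2) and the standard library are available. Lean on these libraries where they do the work, as an engineer would, in place of code of your own. Each camera call takes 0.05 s, during which the arm holds its last target. There are 200 camera calls.

## Working session

There is one attempt and no reset: what is moved stays moved. The work goes in short steps, Python scripts to look and compute and a tool call to move; the robot and the scene stay as the last step left them, time stands still between calls to the robot, and variables do not carry over. Pictures are saved under pics/ and viewed, at most 14 in all, crops included, and the job is handed in when it is done.

Besides the shell and the picture viewer there is one more tool, called after "Emit:" by a JSON object that holds its "method" and its "body". move_arm: Moves the arm, as the interface text tells. Its arguments: {"type":"object","properties":{"moves":{"type":"array"}},"required":["moves"]}

```bash
mkdir -p pics; cat > h.py <<'E'
import numpy as np, cv2, json
from bench import telemetry, capture, finish_job, manip
def snap(cam,name=None):
    c=capture(cam)
    if name: cv2.imwrite(f'pics/{name}.png',c['image'][:,:,::-1])
    return c
def P(c):
    R,_=cv2.Rodrigues(np.array(c['rvec'],float)); return np.array(c['intrinsics']),R,np.array(c['tvec'],float).reshape(3)
def ray(c,uv,z):
    K,R,t=P(c); d=R.T@np.linalg.inv(K)@np.array([uv[0],uv[1],1.]); o=-R.T@t
    return o+d*(z-o[2])/d[2]
def proj(c,p):
    K,R,t=P(c); q=K@(R@np.array(p,float)+t); return q[:2]/q[2]
E
python3 - <<'E'
from h import *
for n in ('scene','side','wrist'):
    c=snap(n,n+'0'); K,R,t=P(c); print(n,(-R.T@t).round(),K[0,0])
s=telemetry.get_state(); print(s['clock'],s['tcp_pos'],np.round(s['tool_rot'],3),s['gripper_width'])
E
```

```text
scene [1343. -685.  823.] 568.3546140697832
side [ 451. -658.  675.] 476.0811082922397
wrist [ 242. -609.  384.] 426.0108726398001
0.15 [ 164.34172038 -628.40852411  218.79728172] [[ 0.967  0.253 -0.   ]
 [ 0.253 -0.967  0.001]
 [-0.    -0.001 -1.   ]] 93.98354803162687
```

View pics/scene0.png

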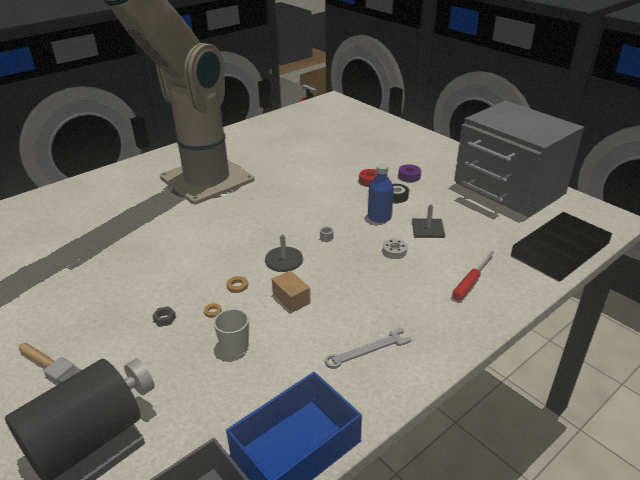

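View pics/side0.png

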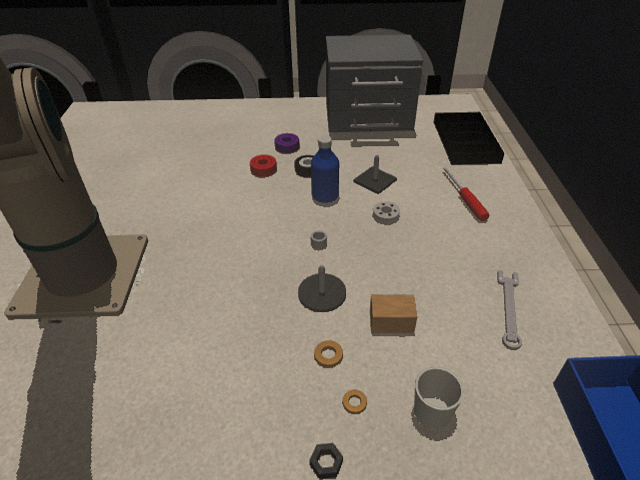

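Side view: roller candidates are black/white (305,166), red (263,166) and purple (287,143); the black one with the white hub, behind the bottle, is meant. Washer candidates are at (328,353), larger, and (355,401), smaller; I'll decide by measured size. The sleeve is at (319,240), pulley (386,212), nut (326,460), round base (322,292), square base (376,180), bottle (325,175), cup (437,402) and carton (393,314).

```bash
python3 - <<'E'
from h import *
A=cv2.imread('pics/side0.png')[:,:,::-1]
a=snap('side');b=snap('scene')
S=dict(roller=((305,166),(400,193),20),red=((263,166),(370,177),20),purple=((287,143),(409,173),20),W1=((328,353),(237,284),10),W2=((355,401),(213,310),10),sleeve=((319,236),(327,230),24),pulley=((386,209),(395,244),18),nut=((326,459),(164,314),16),rtip=((321,266),(283,237),74),stip=((376,156),(430,206),74),rbase=((322,292),(284,259),8),sbase=((376,179),(429,228),8),
bcap=((324,141),(382,168),150),cup=((438,385),(232,322),70),carton=((393,305),(290,284),45))
for k,(u,v,z) in S.items(): print(k,ray(a,u,z)[:2].round(),ray(b,v,z)[:2].round())
# washer diameters
for n,(x,y) in dict(W1=(328,353),W2=(355,401)).items():
    im=a['image'][y-30:y+30,x-30:x+30].astype(int); m=((im[...,0]-im[...,2])>60).astype(np.uint8)
    cs,_=cv2.findContours(m,cv2.RETR_EXTERNAL,cv2.CHAIN_APPROX_NONE); c=max(cs,key=cv2.contourArea)[:,0]+[x-30,y-30]
    q=np.array([ray(a,p,8)[:2] for p in c]); print(n,np.ptp(q,0),(q.max(0)+q.min(0))/2)
E
```

```text
roller [434. 326.] [459. 337.]
red [331. 331.] [341. 338.]
purple [387. 436.] [399. 439.]
W1 [ 468. -208.] [ 478. -207.]
W2 [ 505. -294.] [ 515. -292.]
sleeve [461.  64.] [466.  67.]
pulley [611. 152.] [612. 157.]
nut [ 458. -380.] [ 465. -378.]
rtip [462. -71.] [476. -73.]
stip [600. 279.] [610. 278.]
rbase [463. -74.] [472. -72.]
sbase [604. 281.] [612. 281.]
bcap [478. 223.] [491. 226.]
cup [ 619. -308.] [ 629. -311.]
carton [ 582. -140.] [ 589. -143.]
W1 [46.27619174 44.7837335 ] [ 468.38519125 -204.7022521 ]
W2 [35.38780206 34.59051661] [ 504.79725018 -291.70816321]
```

View pics/wrist0.png

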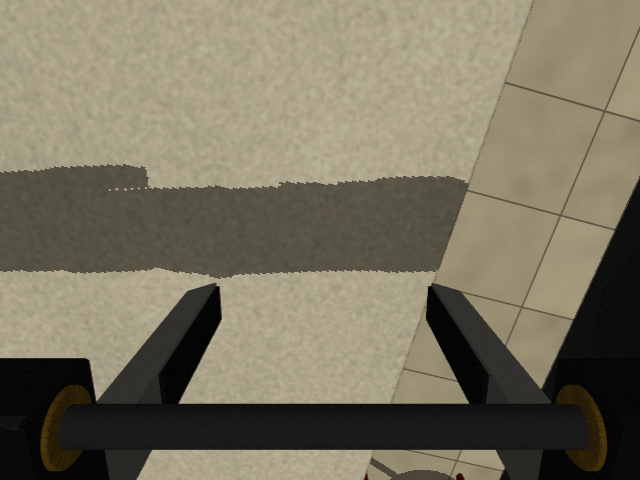

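```bash
cat >> h.py <<'E'
def go(xyz,yaw_deg=None,s=None):
    """print offset (units, in current tool axes) to xyz and yaw turn (units of 5 deg about tool z)"""
    s=s or telemetry.get_state(); R=np.array(s['tool_rot']); p=np.array(s['tcp_pos'])
    print('tcp',p.round(1),'yaw',np.degrees(np.arctan2(R[1,0],R[0,0])).round(1),'w',round(s['gripper_width'],1),'t',round(s['clock'],2),'tilt',R[:2,2].round(3),'| total offset',(R.T@(np.array(xyz)-p)/50).round(2),end=' ')
    if yaw_deg is not None:
        d=-(yaw_deg-np.degrees(np.arctan2(R[1,0],R[0,0]))); print('turn',round(((d+180)%360-180)/5,2),end='')
    print()
E
python3 - <<'E'
from h import *
s=telemetry.get_state(); c=snap('wrist'); K,R,t=P(c); T=np.array(s['tool_rot']); p=np.array(s['tcp_pos'])
print('cam in tool',T.T@(-R.T@t-p)); print('axes',(T.T@R.T).round(3))
print(K)
for y in(-47,47): print(proj(c,p+T@[0,y,14]))
print('view centre at z0',ray(c,(320,200),10), T.T@(ray(c,(320,200),10)-p))
print(proj(c,p+T@[0,0,210]))
go([400,-380,220],15)
E
```

```text
cam in tool [  80.15950007    0.24743117 -164.95224417]
axes [[ 0.    -0.962 -0.274]
 [ 1.     0.     0.001]
 [-0.    -0.274  0.962]]
[[426.01087264   0.         323.33482266]
 [  0.         426.01087264 241.50822728]
 [  0.           0.           1.        ]]
[219.38625992 302.99254961]
[425.72457781 302.97908297]
view centre at z0 [ 175.15708914 -622.96454745   10.        ] [ 11.84115722  -2.51712633 209.0213538 ]
[322.83698578 212.8362448 ]
tcp [ 164.5 -628.7  219.2] yaw 14.7 w 94.4 t 0.3 tilt [-0.     0.001] | total offset [ 5.82 -3.62 -0.01] turn -0.07
```

Emit:
{"method": "move_arm", "body": {"moves": [{"offset": [0.7,-0.33,0],"rot": [0,0,0],"grip": 94},{"offset": [0.7,-0.33,0],"rot": [0,0,0],"grip": 94},{"offset": [0.7,-0.33,0],"rot": [0,0,0],"grip": 94},{"offset": [0.7,-0.33,0],"rot": [0,0,0],"grip": 94},{"offset": [0.7,-0.33,0],"rot": [0,0,0],"grip": 94},{"offset": [0.7,-0.33,0],"rot": [0,0,0],"grip": 94},{"offset": [0.7,-0.33,0],"rot": [0,0,0],"grip": 94},{"offset": [0.7,-0.33,0],"rot": [0,0,0],"grip": 94},{"offset": [0.7,-0.33,0],"rot": [0,0,0],"grip": 94},{"offset": [0.7,-0.33,0],"rot": [0,0,0],"grip": 94},{"offset": [0,0,0],"rot": [0,0,0],"grip": 94},{"offset": [0,0,0],"rot": [0,0,0],"grip": 94}]}}

```text
clock: 1.5
tcp_pos: [461.9, -379.9, 219.4]
tool_rot: [[0.967, 0.255, -0.0], [0.255, -0.967, 0.0], [-0.0, -0.0, -1.0]]
wrist_force: [-0.9, -0.3, -0.7]
gripper_width: 94.1
finger_force: 0.0
```

```bash
python3 - <<'E'
from h import *
c=snap('wrist','w1'); go([470,-206,220],15)
print(ray(c,(323,213),8))
E
```

```text
tcp [ 460.7 -381.2  219.4] yaw 14.6 w 94.0 t 1.55 tilt [-0.001 -0.001] | total offset [ 1.06 -3.34 -0.01] turn -0.07
[ 461.48032131 -380.11767034    8.        ]
```

View pics/w1.png

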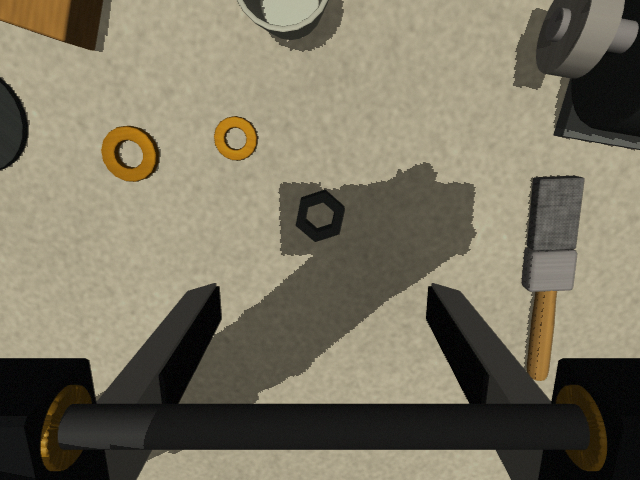

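Wrist view: nut at (320,216), large washer (130,153), small ring (236,138), cup (285,10), carton top-left, round base at the left edge. The large washer is confirmed as the target by the 46 vs 35 mm measurement.

```bash
cat >> h.py <<'E'
def meas(c,m,uv,zmid,r=60):
    """mask m, object near uv: enclosing circle of its outline cast on its mid-height plane"""
    m=m.astype(np.uint8); w=np.zeros_like(m); cv2.circle(w,tuple(int(v) for v in uv),r,1,-1); m=cv2.morphologyEx(m&w,cv2.MORPH_OPEN,np.ones((3,3),np.uint8))
    cs,_=cv2.findContours(m,cv2.RETR_EXTERNAL,cv2.CHAIN_APPROX_NONE); k=max(cs,key=cv2.contourArea)[:,0]
    q=np.float32([ray(c,p,zmid)[:2] for p in k]); (x,y),rad=cv2.minEnclosingCircle(q)
    return np.array([x,y]).round(1),round(2*rad,1),q
def hexang(q):
    """direction (deg mod 60) of flats' normals: max mean |support| minimal width"""
    a=np.arange(0,60,.5); w=[np.mean([np.ptp(q@[np.cos(np.radians(t+o)),np.sin(np.radians(t+o))]) for o in (0,60,120)]) for t in a]
    return a[int(np.argmin(w))],min(w)
E
python3 - <<'E'
from h import *
c=snap('wrist'); im=c['image'].astype(int)
r=meas(c,im.max(2)<48,(320,216),8,40); print(r[:2],hexang(r[2]))
y=(im[...,0]-im[...,2])>70
print(meas(c,y,(130,153),5,40)[:2],meas(c,y,(236,138),5,35)[:2])
E
```

```text
(array([ 458.2, -377.7]), 48.0) (np.float64(33.0), np.float64(42.03928454587674))
(array([ 468.4, -202. ]), 47.5) (array([ 505.2, -289.6]), 37.0)
```

Emit:
{"method": "move_arm", "body": {"moves": [{"offset": [0.2,-0.8,0],"rot": [0,0,0],"grip": 94},{"offset": [0.2,-0.8,0],"rot": [0,0,0],"grip": 94},{"offset": [0.2,-0.8,0],"rot": [0,0,0],"grip": 94},{"offset": [0.2,-0.8,0],"rot": [0,0,0],"grip": 94},{"offset": [0.2,-0.8,0],"rot": [0,0,-1],"grip": 94},{"offset": [0.2,-0.8,0],"rot": [0,0,-1],"grip": 94},{"offset": [0.2,-0.8,0],"rot": [0,0,-1],"grip": 94},{"offset": [0,0,0],"rot": [0,0,-1],"grip": 94},{"offset": [0,0,0],"rot": [0,0,0],"grip": 94}]}}

```text
clock: 2.5
tcp_pos: [447.1, -93.5, 219.8]
tool_rot: [[0.823, 0.569, 0.0], [0.569, -0.823, -0.0], [0.0, 0.001, -1.0]]
wrist_force: [-0.2, -1.1, -0.0]
gripper_width: 93.9
finger_force: 0.0
```

```bash
python3 - <<'E'
from h import *
c=snap('wrist','w2'); go([440,330,220],110)
im=c['image'].astype(int); y=(im[...,0]-im[...,2])>70
u=proj(c,(470,-206,5)); print(u,meas(c,y,u,5,50)[:2]); print(proj(c,(468,-72,74)),proj(c,(468,-72,8)))
E
```

```text
tcp [447.3 -94.4 219.7] yaw 34.4 w 94.0 t 2.55 tilt [ 0.001 -0.001] | total offset [ 4.68 -7.09 -0.01] turn -15.12Traceback (most recent call last):
  File "<stdin>", line 4, in <module>
  File "h.py", line 24, in meas
    cs,_=cv2.findContours(m,cv2.RETR_EXTERNAL,cv2.CHAIN_APPROX_NONE); k=max(cs,key=cv2.contourArea)[:,0]
                                                                        ~~~^^^^^^^^^^^^^^^^^^^^^^^^
ValueError: max() iterable argument is empty
```

View pics/w2.png

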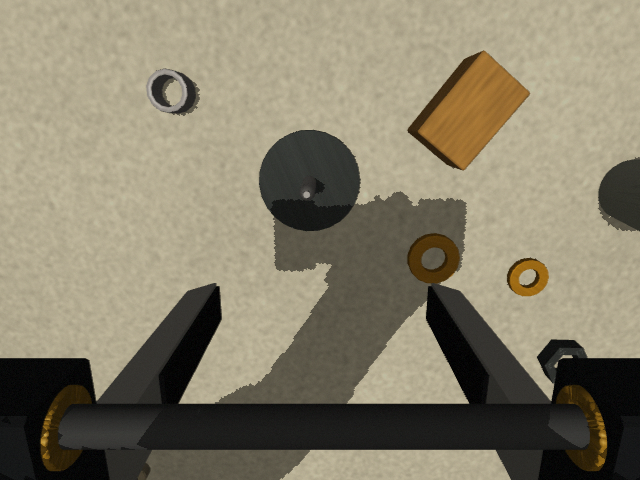

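Wrist view: round base at about (310,180), its tip near (307,194), sleeve (170,91), carton (470,110), washer in shadow (433,258).

```bash
python3 - <<'E'
from h import *
c=snap('wrist'); im=c['image'].astype(int); g=im.max(2)
cr=c['image'][170:215,285:335,::-1]; 
print(meas(c,g<72,(310,180),4,56)[:2])
sub=im[180:210,295:320].min(2); ys,xs=np.where(sub>150); print(len(xs),xs.mean()+295,ys.mean()+180, sub.max())
print('tip',ray(c,(xs.mean()+295,ys.mean()+180),74).round(1))
y=(im[...,0]-im[...,2])>30+0*g
y=(im[...,0]>1.7*im[...,2]); print('W',meas(c,y,(433,258),5,40)[:2])
E
```

```text
(array([462.3, -68.1]), 90.9)
2 306.0 195.0 151
tip [462.6 -69.2  74. ]
W (array([ 469.4, -204.1]), 50.5)
```

Emit:
{"method": "move_arm", "body": {"moves": [{"offset": [0.5,-0.8,-0.3],"rot": [0,0,-1],"grip": 94},{"offset": [0.5,-0.8,-0.3],"rot": [0,0,-1],"grip": 94},{"offset": [0.5,-0.8,0],"rot": [0,0,-1],"grip": 94},{"offset": [0.6,-0.7,0],"rot": [0,0,-1],"grip": 94},{"offset": [0.6,-0.7,0],"rot": [0,0,-1],"grip": 94},{"offset": [0.7,-0.6,0],"rot": [0,0,-1],"grip": 94},{"offset": [0.7,-0.4,0],"rot": [0,0,-1],"grip": 94},{"offset": [0.8,-0.2,0],"rot": [0,0,-1],"grip": 94},{"offset": [0.8,0,0],"rot": [0,0,-1],"grip": 94},{"offset": [0,0,0],"rot": [0,0,-1],"grip": 94},{"offset": [0,0,0],"rot": [0,0,-1],"grip": 94},{"offset": [0,0,0],"rot": [0,0,-1],"grip": 94},{"offset": [0,0,0],"rot": [0,0,-1],"grip": 94},{"offset": [0,0,0],"rot": [0,0,-1],"grip": 94},{"offset": [0,0,0],"rot": [0,0,-1],"grip": 94},{"offset": [0,0,0],"rot": [0,0,0],"grip": 94}]}}

```text
clock: 4.2
tcp_pos: [415.4, 300.7, 249.2]
tool_rot: [[-0.332, 0.943, -0.0], [0.943, 0.332, -0.001], [-0.0, -0.0, -1.0]]
wrist_force: [-0.0, 0.2, 0.9]
gripper_width: 94.2
finger_force: 0.0
```

```bash
python3 - <<'E'
from h import *
c=snap('wrist','w3'); go([440,330,220],110); print(proj(c,(445,332,12)))
E
```

```text
tcp [415.3 300.9 249.2] yaw 109.3 w 94.5 t 4.25 tilt [-0. -0.] | total offset [0.39 0.66 0.58] turn -0.14
[363.76962686 185.70968307]
```

Emit:
{"method": "move_arm", "body": {"moves": [{"offset": [0.2,0.3,0.3],"rot": [0,0,0],"grip": 94},{"offset": [0.2,0.3,0.3],"rot": [0,0,0],"grip": 94},{"offset": [0,0,0],"rot": [0,0,0],"grip": 94},{"offset": [0,0,0],"rot": [0,0,0],"grip": 94}]}}

```text
clock: 4.65
tcp_pos: [435.6, 330.4, 219.1]
tool_rot: [[-0.334, 0.943, -0.001], [0.943, 0.334, -0.001], [-0.001, -0.001, -1.0]]
wrist_force: [-0.1, -0.2, -0.0]
gripper_width: 94.1
finger_force: 0.0
```

```bash
python3 - <<'E'
from h import *
c=snap('wrist','w3b'); go([437,330,220],110); print(proj(c,(437,330,12)))
E
```

```text
tcp [435.6 330.4 219.6] yaw 109.5 w 94.2 t 4.7 tilt [-0.    -0.001] | total offset [-0.02  0.02 -0.01] turn -0.09
[324.83451722 213.69865563]
```

View pics/w3b.png

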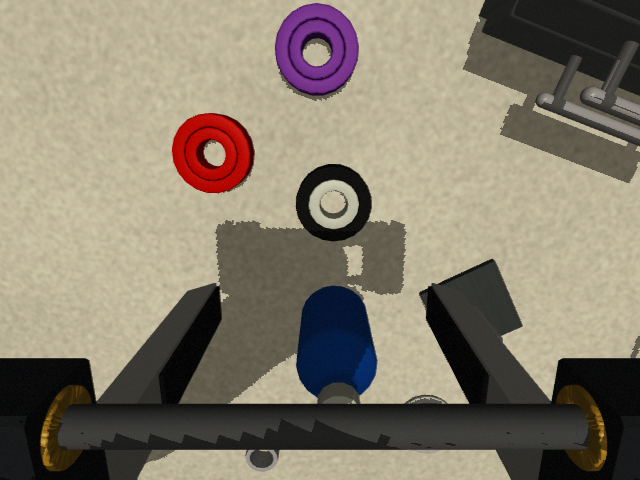

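Wrist view: target roller (black tyre, white hub) at (333,203); red (213,153) and purple (317,50) look-alikes; bottle at (337,345); square base behind the right finger. This is the close check of the choice.

```bash
python3 - <<'E'
from h import *
c=snap('wrist'); im=c['image'].astype(int); g=im.max(2)
m=(g<45).astype(np.uint8)
r=meas(c,m,(333,203),12,48); print(r[:2])
w=(im.min(2)>150); r2=meas(c,w,(333,203),24,32); print('hub',r2[:2])
go([*r[0],100],110)
E
```

```text
(array([440.5, 341.4]), 68.9)
hub (array([439.9, 342.6]), 41.6)
tcp [435.6 330.5 219.9] yaw 109.6 w 94.1 t 4.75 tilt [ 0. -0.] | total offset [0.17 0.17 2.4 ] turn -0.09
```

Emit:
{"method": "move_arm", "body": {"moves": [{"offset": [0.1,0.1,0.6],"rot": [0,0,0],"grip": 84},{"offset": [0.09,0.07,0.6],"rot": [0,0,0],"grip": 84},{"offset": [0,0,0.6],"rot": [0,0,0],"grip": 84},{"offset": [0,0,0.6],"rot": [0,0,0],"grip": 84},{"offset": [0,0,0.6],"rot": [0,0,0],"grip": 84},{"offset": [0,0,0.5],"rot": [0,0,0],"grip": 84},{"offset": [0,0,0.3],"rot": [0,0,0],"grip": 84},{"offset": [0,0,0.23],"rot": [0,0,0],"grip": 84},{"offset": [0,0,0],"rot": [0,0,0],"grip": 84},{"offset": [0,0,0],"rot": [0,0,0],"grip": 60},{"offset": [0,0,0],"rot": [0,0,0],"grip": 60},{"offset": [0,0,0],"rot": [0,0,0],"grip": 60},{"offset": [0,0,0],"rot": [0,0,0],"grip": 60},{"offset": [0,0,0],"rot": [0,0,0],"grip": 60}]}}

```text
clock: 6.15
tcp_pos: [440.8, 343.3, 19.0]
tool_rot: [[-0.336, 0.942, 0.001], [0.942, 0.336, 0.001], [0.0, 0.001, -1.0]]
wrist_force: [0.0, -1.3, 6.1]
gripper_width: 66.3
finger_force: 30.0
```

Emit:
{"method": "move_arm", "body": {"moves": [{"offset": [0,0,-0.4],"rot": [0,0,0],"grip": 60},{"offset": [0,0,-0.7],"rot": [0,0,0],"grip": 60},{"offset": [0,0,-0.8],"rot": [0,0,0],"grip": 60},{"offset": [0,0,-0.8],"rot": [0,0,0],"grip": 60},{"offset": [0,0,-0.8],"rot": [0,0,0],"grip": 60},{"offset": [0,0,-0.7],"rot": [0,0,0],"grip": 60},{"offset": [-0.4,-0.135,0],"rot": [0,0,0],"grip": 60},{"offset": [-0.8,-0.24,0],"rot": [0,0,0],"grip": 60},{"offset": [-0.8,-0.24,0],"rot": [0,0,0],"grip": 60},{"offset": [-0.8,-0.24,0],"rot": [0,0,0],"grip": 60},{"offset": [-0.8,-0.24,0],"rot": [0,0,0],"grip": 60},{"offset": [-0.8,-0.24,0],"rot": [0,0,0],"grip": 60},{"offset": [-0.8,-0.24,0],"rot": [0,0,0],"grip": 60},{"offset": [-0.8,-0.24,0],"rot": [0,0,0],"grip": 60},{"offset": [-0.8,-0.24,0],"rot": [0,0,0],"grip": 60},{"offset": [-0.7,-0.18,0],"rot": [0,0,0],"grip": 60},{"offset": [-0.4,-0.115,0],"rot": [0,0,0],"grip": 60},{"offset": [0,0,0.6],"rot": [0,0,0],"grip": 60},{"offset": [0,0,0.6],"rot": [0,0,0],"grip": 60},{"offset": [0,0,0],"rot": [0,0,0],"grip": 60}]}}

```text
clock: 8.15
tcp_pos: [459.6, -68.8, 165.4]
tool_rot: [[-0.336, 0.942, -0.007], [0.942, 0.336, 0.001], [0.003, -0.006, -1.0]]
wrist_force: [-0.7, -0.1, -2.0]
gripper_width: 65.7
finger_force: 30.0
```

```bash
python3 - <<'E'
from h import *
c=snap('wrist','w4'); go([462.4,-68.6,140],110); 
E
```

```text
tcp [461.1 -68.4 167.1] yaw 109.7 w 65.7 t 8.2 tilt [-0.004  0.001] | total offset [-0.01  0.02  0.54] turn -0.07
```

View pics/w4.png

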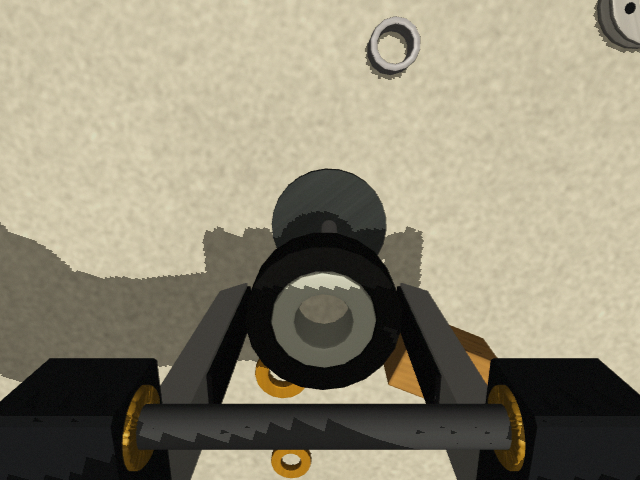

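Held roller hub at (324,318) between the fingers; round base behind at (329,222); sleeve (395,45).

```bash
python3 - <<'E'
from h import *
c=snap('wrist'); im=c['image'].astype(int); g=im.max(2); s=telemetry.get_state()
m=(g>75).astype(np.uint8); r=meas(c,m,(324,318),172,62); print('hub',r[:2],s['tcp_pos'])
m=((im[...,0]-im[...,2]<12)&(im.min(2)>50)); r=meas(c,m,(395,45),12,36); print('sleeve',r[:2])
q=r[2]
go([462.4,-68.6,30],110)
E
```

```text
hub (array([461.3, -68.3]), 43.3) [462.43579155 -68.21581796 168.23819245]Traceback (most recent call last):
  File "<stdin>", line 4, in <module>
  File "h.py", line 24, in meas
    cs,_=cv2.findContours(m,cv2.RETR_EXTERNAL,cv2.CHAIN_APPROX_NONE); k=max(cs,key=cv2.contourArea)[:,0]
                                                                        ~~~^^^^^^^^^^^^^^^^^^^^^^^^
ValueError: max() iterable argument is empty
```

Emit:
{"method": "move_arm", "body": {"moves": [{"offset": [0,0,0.4],"rot": [0,0,0],"grip": 60},{"offset": [0,0,0.4],"rot": [0,0,0],"grip": 60},{"offset": [0,0,0.4],"rot": [0,0,0],"grip": 60},{"offset": [0,0,0.4],"rot": [0,0,0],"grip": 60},{"offset": [0,0,0.4],"rot": [0,0,0],"grip": 60},{"offset": [0,0,0.3],"rot": [0,0,0],"grip": 60},{"offset": [0,0,0.2],"rot": [0,0,0],"grip": 60},{"offset": [0,0,0.15],"rot": [0,0,0],"grip": 60},{"offset": [0,0,0.1],"rot": [0,0,0],"grip": 60},{"offset": [0,0,0.03],"rot": [0,0,0],"grip": 60},{"offset": [0,0,0],"rot": [0,0,0],"grip": 60}]}}

```text
clock: 9.35
tcp_pos: [462.9, -68.5, 29.2]
tool_rot: [[-0.336, 0.942, 0.001], [0.942, 0.336, -0.0], [-0.0, 0.001, -1.0]]
wrist_force: [0.4, 0.1, -1.7]
gripper_width: 65.8
finger_force: 30.0
```

Emit:
{"method": "move_arm", "body": {"moves": [{"offset": [0,0,0.03],"rot": [0,0,0],"grip": 60},{"offset": [0,0,0],"rot": [0,0,0],"grip": 80},{"offset": [0,0,0],"rot": [0,0,0],"grip": 80},{"offset": [0,0,0],"rot": [0,0,0],"grip": 80},{"offset": [0,0,-0.2],"rot": [0,0,0],"grip": 80},{"offset": [0,0,-0.6],"rot": [0,0,0],"grip": 80},{"offset": [0,0,-0.6],"rot": [0,0,0],"grip": 80},{"offset": [0,0,-0.8],"rot": [0,0,0],"grip": 80},{"offset": [0,0,-0.8],"rot": [0,0,0],"grip": 80},{"offset": [0,0,-0.8],"rot": [0,0,0],"grip": 80},{"offset": [0.5,0.18,0],"rot": [0,0,0],"grip": 70},{"offset": [0.5,0.18,0],"rot": [0,0,0],"grip": 70},{"offset": [0.5,0.18,0],"rot": [0,0,0],"grip": 70},{"offset": [0.5,0.18,0],"rot": [0,0,0],"grip": 70},{"offset": [0.5,0.18,0],"rot": [0,0,0],"grip": 70},{"offset": [0,0,0],"rot": [0,0,0],"grip": 70},{"offset": [0,0,0],"rot": [0,0,0],"grip": 70}]}}

```text
clock: 11.05
tcp_pos: [462.6, 64.4, 218.0]
tool_rot: [[-0.338, 0.941, 0.0], [0.941, 0.338, -0.001], [-0.001, -0.0, -1.0]]
wrist_force: [0.1, 0.1, 0.0]
gripper_width: 70.0
finger_force: 0.0
```

```bash
python3 - <<'E'
from h import *
c=snap('wrist','w5'); go([461,65,18],110); print(proj(c,(461,65,12)))
print(proj(c,(462,-68,74)))
E
```

```text
tcp [462.7  63.5 217.8] yaw 109.6 w 70.2 t 11.1 tilt [-0.    -0.001] | total offset [ 0.04 -0.02  4.  ] turn -0.07
[321.66873407 211.75756297]
[268.46079771 375.80503835]
```

View pics/w5.png

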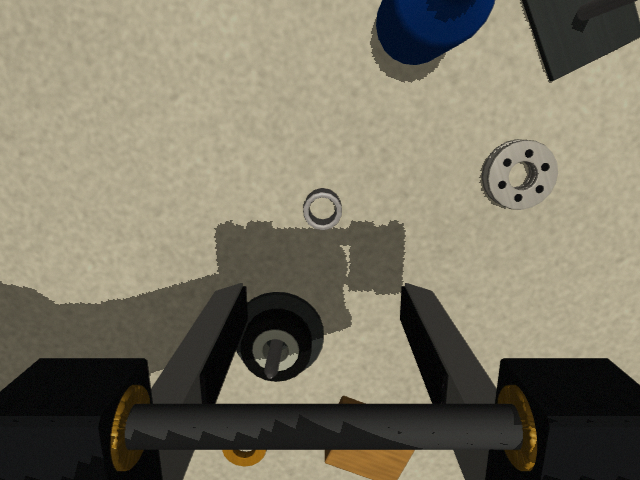

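Roller is on the rod at (280,337); sleeve at (322,209), pulley (520,175), square base top right, bottle (430,25).

```bash
python3 - <<'E'
from h import *
c=snap('wrist'); im=c['image'].astype(int)
p=ray(c,(322.5,209),12); print(p); go([p[0],p[1],18],110)
print('pulley',ray(c,(519,175.5),9), 'extent',np.linalg.norm(ray(c,(481,175),9)-ray(c,(558,175),9)))
E
```

```text
[460.84872971  66.69339881  12.        ]
tcp [462.8  63.1 217.7] yaw 109.6 w 70.1 t 11.15 tilt [-0.    -0.001] | total offset [ 0.08 -0.01  3.99] turn -0.08
pulley [612.67450187 151.88373573   9.        ] extent 67.21266440913799
```

Emit:
{"method": "move_arm", "body": {"moves": [{"offset": [0.07,-0.01,0.7],"rot": [0,0,0],"grip": 60},{"offset": [0,0,0.7],"rot": [0,0,0],"grip": 60},{"offset": [0,0,0.7],"rot": [0,0,0],"grip": 60},{"offset": [0,0,0.7],"rot": [0,0,0],"grip": 60},{"offset": [0,0,0.6],"rot": [0,0,0],"grip": 60},{"offset": [0,0,0.4],"rot": [0,0,0],"grip": 60},{"offset": [0,0,0.2],"rot": [0,0,0],"grip": 60},{"offset": [0,0,0],"rot": [0,0,0],"grip": 28},{"offset": [0,0,0],"rot": [0,0,0],"grip": 28},{"offset": [0,0,0],"rot": [0,0,0],"grip": 28},{"offset": [0,0,0],"rot": [0,0,0],"grip": 28},{"offset": [0,0,0],"rot": [0,0,0],"grip": 28},{"offset": [0,0,0],"rot": [0,0,0],"grip": 28}]}}

```text
clock: 12.45
tcp_pos: [462.0, 67.3, 18.4]
tool_rot: [[-0.336, 0.942, 0.002], [0.942, 0.336, -0.0], [-0.001, 0.002, -1.0]]
wrist_force: [-0.4, -1.3, 7.4]
gripper_width: 33.5
finger_force: 30.0
```

Emit:
{"method": "move_arm", "body": {"moves": [{"offset": [0,0,-0.5],"rot": [0,0,0],"grip": 28},{"offset": [0,0,-0.7],"rot": [0,0,0],"grip": 28},{"offset": [0,0,-0.7],"rot": [0,0,0],"grip": 28},{"offset": [0,0,-0.7],"rot": [0,0,0],"grip": 28},{"offset": [-0.4,-0.14,0],"rot": [0,0,0],"grip": 28},{"offset": [-0.6,-0.21,0],"rot": [0,0,0],"grip": 28},{"offset": [-0.6,-0.21,0],"rot": [0,0,0],"grip": 28},{"offset": [-0.6,-0.21,0],"rot": [0,0,0],"grip": 28},{"offset": [-0.36,-0.14,0],"rot": [0,0,0],"grip": 28},{"offset": [0,0,0],"rot": [0,0,0],"grip": 28},{"offset": [0,0,0],"rot": [0,0,0],"grip": 28}]}}

```text
clock: 13.55
tcp_pos: [461.5, -67.9, 147.7]
tool_rot: [[-0.336, 0.942, 0.0], [0.942, 0.336, 0.001], [0.0, 0.001, -1.0]]
wrist_force: [0.2, 0.7, -0.6]
gripper_width: 33.3
finger_force: 30.0
```

```bash
python3 - <<'E'
from h import *
c=snap('wrist','w6'); go([462.4,-68.6,50.4],110)
E
```

```text
tcp [461.6 -67.2 147.7] yaw 109.7 w 33.1 t 13.6 tilt [0.001 0.001] | total offset [-0.03  0.    1.95] turn -0.06
```

View pics/w6.png

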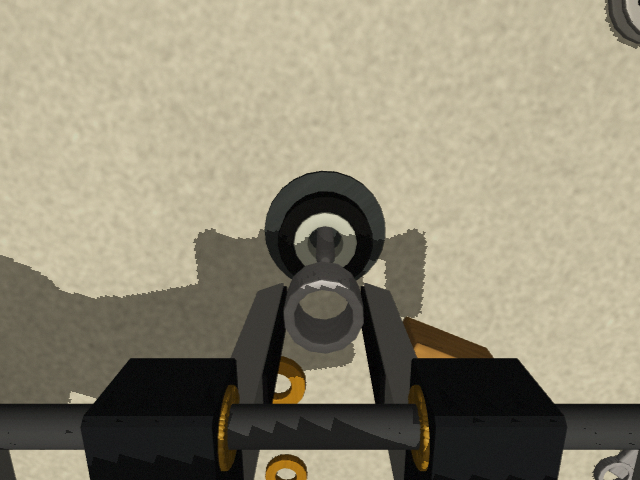

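Sleeve is level in the jaws at (323,310), rod directly behind at (325,250); aligned.

Emit:
{"method": "move_arm", "body": {"moves": [{"offset": [-0.02,0,0.4],"rot": [0,0,0],"grip": 28},{"offset": [0,0,0.4],"rot": [0,0,0],"grip": 28},{"offset": [0,0,0.4],"rot": [0,0,0],"grip": 28},{"offset": [0,0,0.3],"rot": [0,0,0],"grip": 28},{"offset": [0,0,0.2],"rot": [0,0,0],"grip": 28},{"offset": [0,0,0.15],"rot": [0,0,0],"grip": 28},{"offset": [0,0,0.07],"rot": [0,0,0],"grip": 28},{"offset": [0,0,0],"rot": [0,0,0],"grip": 28}]}}

```text
clock: 14.4
tcp_pos: [461.9, -68.9, 51.4]
tool_rot: [[-0.337, 0.942, -0.0], [0.942, 0.337, 0.0], [0.0, -0.0, -1.0]]
wrist_force: [-0.3, 0.7, -0.5]
gripper_width: 33.1
finger_force: 30.0
```

Emit:
{"method": "move_arm", "body": {"moves": [{"offset": [0,0,0.02],"rot": [0,0,0],"grip": 28},{"offset": [0,0,0],"rot": [0,0,0],"grip": 60},{"offset": [0,0,0],"rot": [0,0,0],"grip": 60},{"offset": [0,0,0],"rot": [0,0,0],"grip": 60},{"offset": [0,0,-0.2],"rot": [0,0,0],"grip": 60},{"offset": [0,0,-0.6],"rot": [0,0,0],"grip": 60},{"offset": [0,0,-0.8],"rot": [0,0,0],"grip": 74},{"offset": [0,0,-0.8],"rot": [0,0,0],"grip": 74},{"offset": [0,0,-0.9],"rot": [0,0,0],"grip": 74},{"offset": [-0.5,-0.15,0],"rot": [0,0,0],"grip": 74},{"offset": [-0.5,-0.15,0],"rot": [0,0,0],"grip": 74},{"offset": [-0.5,-0.15,0],"rot": [0,0,0],"grip": 74},{"offset": [-0.5,-0.15,0],"rot": [0,0,0],"grip": 74},{"offset": [-0.5,-0.15,0],"rot": [0,0,0],"grip": 74},{"offset": [0,0,0],"rot": [0,0,0],"grip": 74},{"offset": [0,0,0],"rot": [0,0,0],"grip": 74}]}}

```text
clock: 16.0
tcp_pos: [468.3, -199.6, 216.0]
tool_rot: [[-0.335, 0.942, 0.0], [0.942, 0.335, 0.0], [0.0, 0.0, -1.0]]
wrist_force: [0.0, 0.1, 0.3]
gripper_width: 74.0
finger_force: 0.0
```

```bash
python3 - <<'E'
from h import *
c=snap('wrist','w7'); im=c['image'].astype(int); y=(im[...,0]>1.75*im[...,2])&(im[...,0]>40)
u=proj(c,(469,-203.5,5)); print(u); r=meas(c,y,u,5,48); print(r[:2]); go([*r[0],16],110)
E
```

```text
[322.43627736 216.35795991]
(array([ 469.3, -203.7]), 48.9)
tcp [ 468.4 -198.7  215.9] yaw 109.7 w 74.0 t 16.05 tilt [0.    0.001] | total offset [-0.1  -0.02  4.  ] turn -0.06
```

View pics/w7.png

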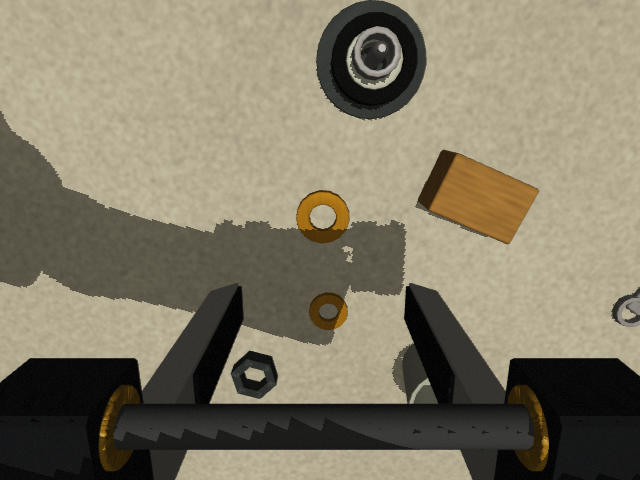

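Washer at (323,216) measures 48.9 mm, so it is the right one; the stack with roller and sleeve stands at (372,58), and the small ring (328,311) is left alone.

Emit:
{"method": "move_arm", "body": {"moves": [{"offset": [-0.09,-0.02,0.7],"rot": [0,0,0],"grip": 74},{"offset": [0,0,0.7],"rot": [0,0,0],"grip": 74},{"offset": [0,0,0.7],"rot": [0,0,0],"grip": 74},{"offset": [0,0,0.7],"rot": [0,0,0],"grip": 74},{"offset": [0,0,0.6],"rot": [0,0,0],"grip": 74},{"offset": [0,0,0.4],"rot": [0,0,0],"grip": 74},{"offset": [0,0,0.19],"rot": [0,0,0],"grip": 74},{"offset": [0,0,0],"rot": [0,0,0],"grip": 42},{"offset": [0,0,0],"rot": [0,0,0],"grip": 42},{"offset": [0,0,0],"rot": [0,0,0],"grip": 42},{"offset": [0,0,0],"rot": [0,0,0],"grip": 42},{"offset": [0,0,0],"rot": [0,0,0],"grip": 42},{"offset": [0,0,0],"rot": [0,0,0],"grip": 42}]}}

```text
clock: 17.35
tcp_pos: [469.6, -204.4, 16.8]
tool_rot: [[-0.336, 0.942, 0.001], [0.942, 0.336, -0.0], [-0.001, 0.001, -1.0]]
wrist_force: [-1.2, 0.3, 6.4]
gripper_width: 46.2
finger_force: 30.3
```

Emit:
{"method": "move_arm", "body": {"moves": [{"offset": [0,0,-0.5],"rot": [0,0,0],"grip": 42},{"offset": [0,0,-0.7],"rot": [0,0,0],"grip": 42},{"offset": [0,0,-0.7],"rot": [0,0,0],"grip": 42},{"offset": [0,0,-0.7],"rot": [0,0,0],"grip": 42},{"offset": [0.4,0.12,0],"rot": [0,0,0],"grip": 42},{"offset": [0.6,0.18,0],"rot": [0,0,0],"grip": 42},{"offset": [0.6,0.18,0],"rot": [0,0,0],"grip": 42},{"offset": [0.6,0.18,0],"rot": [0,0,0],"grip": 42},{"offset": [0.4,0.11,0],"rot": [0,0,0],"grip": 42},{"offset": [0,0,0],"rot": [0,0,0],"grip": 42},{"offset": [0,0,0],"rot": [0,0,0],"grip": 42}]}}

```text
clock: 18.45
tcp_pos: [461.6, -69.2, 146.0]
tool_rot: [[-0.337, 0.942, -0.0], [0.942, 0.337, -0.001], [-0.001, -0.0, -1.0]]
wrist_force: [-0.8, 0.3, -0.9]
gripper_width: 46.2
finger_force: 30.3
```

```bash
python3 - <<'E'
from h import *
c=snap('wrist','w8'); go([462.4,-68.6,72.8],110)
s=telemetry.get_state(); z=s['tcp_pos'][2]-17; im=c['image'].astype(int); y=(im[...,0]>1.6*im[...,2])&(im[...,0]>25)
u=proj(c,np.array(s['tcp_pos'])*[1,1,0]+[0,0,z+5]); print(u); print(meas(c,y,u,z+5,75)[:2])
E
```

```text
tcp [461.6 -70.  146. ] yaw 109.6 w 46.0 t 18.5 tilt [-0.    -0.001] | total offset [0.02 0.02 1.46] turn -0.08
[322.53796989 305.13928887]
(array([461.4, -69.1]), 50.9)
```

View pics/w8.png

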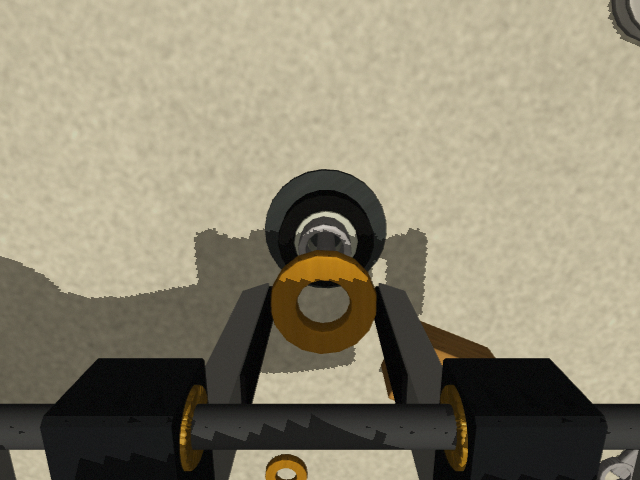

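Washer is level in the jaws at (324,302), centred over the stack.

Emit:
{"method": "move_arm", "body": {"moves": [{"offset": [0.02,0.02,0.4],"rot": [0,0,0],"grip": 42},{"offset": [0,0,0.4],"rot": [0,0,0],"grip": 42},{"offset": [0,0,0.3],"rot": [0,0,0],"grip": 42},{"offset": [0,0,0.2],"rot": [0,0,0],"grip": 42},{"offset": [0,0,0.1],"rot": [0,0,0],"grip": 42},{"offset": [0,0,0.04],"rot": [0,0,0],"grip": 42},{"offset": [0,0,0],"rot": [0,0,0],"grip": 42}]}}

```text
clock: 19.2
tcp_pos: [462.5, -67.8, 74.1]
tool_rot: [[-0.336, 0.942, 0.0], [0.942, 0.336, -0.0], [-0.0, 0.0, -1.0]]
wrist_force: [0.1, -0.9, 0.2]
gripper_width: 46.2
finger_force: 30.3
```

Emit:
{"method": "move_arm", "body": {"moves": [{"offset": [0,0,0.02],"rot": [0,0,0],"grip": 42},{"offset": [0,0,0],"rot": [0,0,0],"grip": 72},{"offset": [0,0,0],"rot": [0,0,0],"grip": 72},{"offset": [0,0,0],"rot": [0,0,0],"grip": 72},{"offset": [0,0,-0.2],"rot": [0,0,0],"grip": 72},{"offset": [0,0,-0.6],"rot": [0,0,0],"grip": 72},{"offset": [0,0,-0.7],"rot": [0,0,0],"grip": 82},{"offset": [0,0,-0.7],"rot": [0,0,0],"grip": 82},{"offset": [0,0,-0.7],"rot": [0,0,0],"grip": 82},{"offset": [0.45,0.61,0],"rot": [0,0,0],"grip": 82},{"offset": [0.45,0.61,0],"rot": [0,0,0],"grip": 82},{"offset": [0.45,0.61,0],"rot": [0,0,0],"grip": 82},{"offset": [0.45,0.61,0],"rot": [0,0,0],"grip": 82},{"offset": [0.45,0.61,0],"rot": [0,0,0],"grip": 82},{"offset": [0.45,0.61,0],"rot": [0,0,0],"grip": 82},{"offset": [0.45,0.61,0],"rot": [0,0,0],"grip": 82},{"offset": [0,0,0],"rot": [0,0,0],"grip": 82}]}}

```text
clock: 20.9
tcp_pos: [611.5, 159.0, 218.8]
tool_rot: [[-0.342, 0.94, 0.002], [0.94, 0.342, 0.006], [0.005, 0.004, -1.0]]
wrist_force: [0.1, 0.0, -0.3]
gripper_width: 82.0
finger_force: 0.0
```

Emit:
{"method": "move_arm", "body": {"moves": [{"offset": [0,0,0],"rot": [0,0,1],"grip": 82},{"offset": [0,0,0],"rot": [0,0,1],"grip": 82},{"offset": [0,0,0],"rot": [0,0,1],"grip": 82},{"offset": [0,0,0],"rot": [0,0,1],"grip": 82},{"offset": [0,0,0],"rot": [0,0,1],"grip": 82},{"offset": [0,0,0],"rot": [0,0,1],"grip": 82},{"offset": [0,0,0],"rot": [0,0,1],"grip": 82},{"offset": [0,0,0],"rot": [0,0,1],"grip": 82},{"offset": [0,0,0],"rot": [0,0,1],"grip": 82},{"offset": [0,0,0],"rot": [0,0,1],"grip": 82},{"offset": [0,0,0],"rot": [0,0,1],"grip": 82},{"offset": [0,0,0],"rot": [0,0,1],"grip": 82},{"offset": [0,0,0],"rot": [0,0,1],"grip": 82},{"offset": [0,0,0],"rot": [0,0,1],"grip": 82},{"offset": [0,0,0],"rot": [0,0,1],"grip": 82},{"offset": [0,0,0],"rot": [0,0,1],"grip": 82},{"offset": [0,0,0],"rot": [0,0,1],"grip": 82},{"offset": [0,0,0],"rot": [0,0,1],"grip": 82},{"offset": [0,0,0],"rot": [0,0,0],"grip": 82}]}}

```text
clock: 22.8
tcp_pos: [609.8, 152.0, 218.6]
tool_rot: [[0.942, 0.336, -0.0], [0.336, -0.942, 0.0], [-0.0, -0.0, -1.0]]
wrist_force: [-0.7, -0.7, 0.2]
gripper_width: 82.2
finger_force: 0.0
```

```bash
python3 - <<'E'
from h import *
c=snap('wrist','w9'); go([612.5,152,18],20); print(proj(c,(612.5,152,9)),proj(c,(602,280,74)),proj(c,(602,280,8)))
E
```

```text
tcp [609.9 152.1 218.5] yaw 19.7 w 81.8 t 22.85 tilt [-0.  0.] | total offset [0.05 0.02 4.01] turn -0.05
[323.87813496 210.06065638] [153.40030253 183.58180307] [182.26995139 172.75201983]
```

View pics/w9.png

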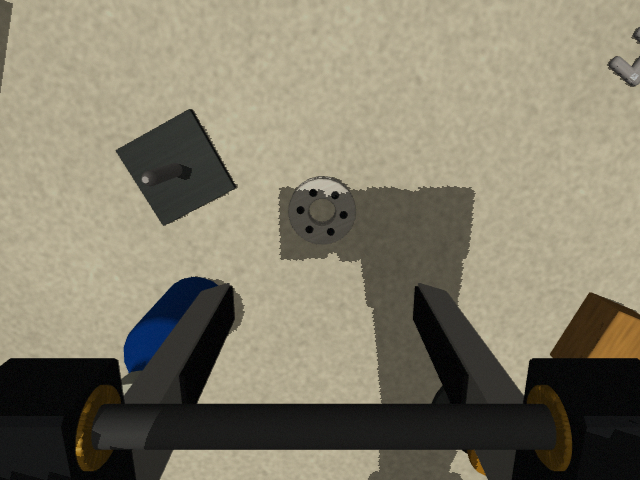

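Pulley with dark spots at (322,211); square base corners (190,109), (117,151), (163,225), (236,187) with tip (147,179); bottle (180,320).

```bash
python3 - <<'E'
from h import *
c=snap('wrist'); im=c['image'].astype(int); g=im.max(2)
q=np.array([ray(c,p,8)[:2] for p in ((190,109),(117,151),(163,225),(236,187))]); print(q.mean(0),[np.linalg.norm(q[i]-q[i-1]).round(1) for i in range(4)])
print('tip',ray(c,(147,179),74)); print('pulley',ray(c,(322,210.5),9), ray(c,(322,210.5),18))
p=ray(c,(322,210.5),9);go([*p[:2],18],20)
E
```

```text
[603.20187049 285.53422523] [np.float64(74.6), np.float64(74.6), np.float64(73.6), np.float64(76.4)]
tip [603.5410413  285.22207199  74.        ]
pulley [611.68609619 153.57849576   9.        ] [613.45915947 154.18725808  18.        ]
tcp [610.  152.2 218.4] yaw 19.8 w 82.0 t 22.9 tilt [-0.  0.] | total offset [ 0.04 -0.01  4.01] turn -0.05
```

Emit:
{"method": "move_arm", "body": {"moves": [{"offset": [0.04,-0.01,0.7],"rot": [0,0,0],"grip": 82},{"offset": [0,0,0.7],"rot": [0,0,0],"grip": 82},{"offset": [0,0,0.7],"rot": [0,0,0],"grip": 82},{"offset": [0,0,0.7],"rot": [0,0,0],"grip": 82},{"offset": [0,0,0.6],"rot": [0,0,0],"grip": 82},{"offset": [0,0,0.4],"rot": [0,0,0],"grip": 82},{"offset": [0,0,0.21],"rot": [0,0,0],"grip": 82},{"offset": [0,0,0],"rot": [0,0,0],"grip": 54},{"offset": [0,0,0],"rot": [0,0,0],"grip": 54},{"offset": [0,0,0],"rot": [0,0,0],"grip": 54},{"offset": [0,0,0],"rot": [0,0,0],"grip": 54},{"offset": [0,0,0],"rot": [0,0,0],"grip": 54}]}}

```text
clock: 24.1
tcp_pos: [613.1, 154.1, 18.9]
tool_rot: [[0.942, 0.336, 0.002], [0.336, -0.942, 0.001], [0.003, 0.0, -1.0]]
wrist_force: [-0.7, -0.4, 6.0]
gripper_width: 58.1
finger_force: 32.7
```

Emit:
{"method": "move_arm", "body": {"moves": [{"offset": [0,0,-0.5],"rot": [0,0,0],"grip": 54},{"offset": [0,0,-0.7],"rot": [0,0,0],"grip": 54},{"offset": [0,0,-0.7],"rot": [0,0,0],"grip": 54},{"offset": [0,0,-0.7],"rot": [0,0,0],"grip": 54},{"offset": [0.12,-0.4,0],"rot": [0,0,0],"grip": 54},{"offset": [0.16,-0.6,0],"rot": [0,0,0],"grip": 54},{"offset": [0.16,-0.6,0],"rot": [0,0,0],"grip": 54},{"offset": [0.16,-0.6,0],"rot": [0,0,0],"grip": 54},{"offset": [0.12,-0.35,0],"rot": [0,0,0],"grip": 54},{"offset": [0,0,0],"rot": [0,0,0],"grip": 54},{"offset": [0,0,0],"rot": [0,0,0],"grip": 54}]}}

```text
clock: 25.2
tcp_pos: [603.2, 284.2, 147.2]
tool_rot: [[0.942, 0.336, -0.0], [0.336, -0.942, -0.002], [-0.001, 0.002, -1.0]]
wrist_force: [-0.0, 0.0, -1.2]
gripper_width: 58.0
finger_force: 32.4
```

```bash
python3 - <<'E'
from h import *
c=snap('wrist','w10'); go([603.4,285.4,26.9],20); print(proj(c,(603.4,285.4,74)),proj(c,(603.4,285.4,8)))
s=telemetry.get_state(); z=s['tcp_pos'][2]; print('pulley top should be at px',proj(c,np.array(s['tcp_pos'])*[1,1,0]+[0,0,z-1]))
E
```

```text
tcp [603.6 283.2 147.3] yaw 19.5 w 58.3 t 25.25 tilt [-0.    -0.002] | total offset [ 0.01 -0.05  2.41] turn -0.09
[320.68718597 260.48396044] [321.01904991 232.0352431 ]
pulley top should be at px [325.15582245 315.55122398]
```

View pics/w10.png

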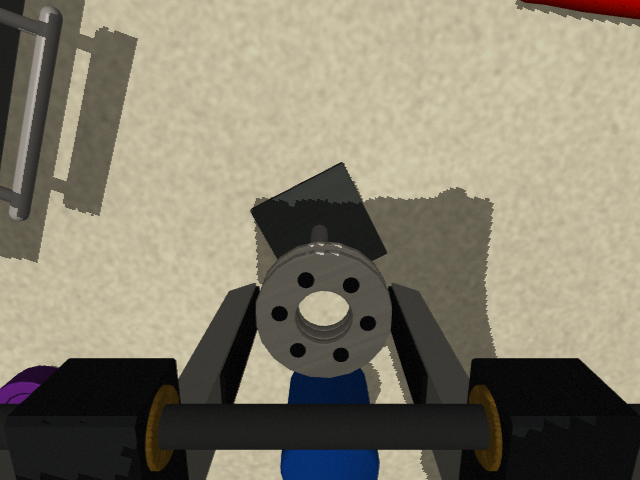

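Pulley held level, bore at (325,311); base corners (251,210), (343,163), (387,253) put the axis at (319,231), matching the estimate.

Emit:
{"method": "move_arm", "body": {"moves": [{"offset": [0.01,-0.05,0.4],"rot": [0,0,0],"grip": 54},{"offset": [0,0,0.4],"rot": [0,0,0],"grip": 54},{"offset": [0,0,0.4],"rot": [0,0,0],"grip": 54},{"offset": [0,0,0.4],"rot": [0,0,0],"grip": 54},{"offset": [0,0,0.3],"rot": [0,0,0],"grip": 54},{"offset": [0,0,0.2],"rot": [0,0,0],"grip": 54},{"offset": [0,0,0.15],"rot": [0,0,0],"grip": 54},{"offset": [0,0,0.1],"rot": [0,0,0],"grip": 54},{"offset": [0,0,0.03],"rot": [0,0,0],"grip": 54},{"offset": [0,0,0],"rot": [0,0,0],"grip": 54}]}}

```text
clock: 26.25
tcp_pos: [603.0, 288.6, 28.8]
tool_rot: [[0.942, 0.336, 0.001], [0.336, -0.942, 0.0], [0.001, -0.0, -1.0]]
wrist_force: [-0.4, 0.4, -2.1]
gripper_width: 57.8
finger_force: 32.4
```

Emit:
{"method": "move_arm", "body": {"moves": [{"offset": [0,0,0.03],"rot": [0,0,0],"grip": 54},{"offset": [0,0,0],"rot": [0,0,0],"grip": 80},{"offset": [0,0,0],"rot": [0,0,0],"grip": 80},{"offset": [0,0,0],"rot": [0,0,0],"grip": 80},{"offset": [0,0,-0.2],"rot": [0,0,0],"grip": 80},{"offset": [0,0,-0.6],"rot": [0,0,0],"grip": 80},{"offset": [0,0,-0.7],"rot": [0,0,0],"grip": 80},{"offset": [0,0,-0.7],"rot": [0,0,0],"grip": 80},{"offset": [0,0,-0.8],"rot": [0,0,0],"grip": 80},{"offset": [0,0,-0.8],"rot": [0,0,0],"grip": 80},{"offset": [0,0,0],"rot": [0,0,0],"grip": 80}]}}

```text
clock: 27.35
tcp_pos: [606.3, 290.3, 224.6]
tool_rot: [[0.942, 0.336, 0.011], [0.336, -0.942, 0.006], [0.013, -0.002, -1.0]]
wrist_force: [0.5, -0.4, 0.5]
gripper_width: 80.0
finger_force: 0.0
```

```bash
python3 - <<'E'
from h import *
c=snap('wrist','w11'); im=c['image'].astype(int)
a=np.array([603.4,285.4]); go([458.2,-377.7,220],20)
u=proj(c,(*a,17)); r=meas(c,(im.max(2)-im.min(2)<14)&(im.max(2)>62),u,17,50); print(u,r[:2], proj(c,(*a,74)))
E
```

```text
tcp [604.6 289.4 221.3] yaw 19.6 w 79.6 t 27.4 tilt [0.007 0.003] | total offset [-7.24 11.58 -0.04] turn -0.07
[327.378626   221.00689551] (array([601. , 287.4]), 61.3) [327.95709237 237.018605  ]
```

Emit:
{"method": "move_arm", "body": {"moves": [{"offset": [-0.4,0.64,0],"rot": [0,0,0],"grip": 72},{"offset": [-0.4,0.64,0],"rot": [0,0,0],"grip": 72},{"offset": [-0.4,0.64,0],"rot": [0,0,0],"grip": 72},{"offset": [-0.4,0.64,0],"rot": [0,0,0],"grip": 72},{"offset": [-0.4,0.64,0],"rot": [0,0,0],"grip": 72},{"offset": [-0.4,0.64,0],"rot": [0,0,0],"grip": 72},{"offset": [-0.4,0.64,0],"rot": [0,0,0],"grip": 72},{"offset": [-0.4,0.64,0],"rot": [0,0,0],"grip": 72},{"offset": [-0.4,0.64,0],"rot": [0,0,0],"grip": 72},{"offset": [-0.4,0.64,0],"rot": [0,0,0],"grip": 72},{"offset": [-0.4,0.64,0],"rot": [0,0,0],"grip": 72},{"offset": [-0.4,0.64,0],"rot": [0,0,0],"grip": 72},{"offset": [-0.4,0.64,0],"rot": [0,0,0],"grip": 72},{"offset": [-0.4,0.64,0],"rot": [0,0,0],"grip": 72},{"offset": [-0.4,0.64,0],"rot": [0,0,0],"grip": 72},{"offset": [-0.4,0.64,0],"rot": [0,0,0],"grip": 72},{"offset": [-0.4,0.64,0],"rot": [0,0,0],"grip": 72},{"offset": [-0.4,0.64,0],"rot": [0,0,0],"grip": 72},{"offset": [0,0,0],"rot": [0,0,0],"grip": 72},{"offset": [0,0,0],"rot": [0,0,0],"grip": 72}]}}

```text
clock: 29.4
tcp_pos: [456.3, -375.1, 215.8]
tool_rot: [[0.942, 0.334, -0.002], [0.334, -0.942, 0.002], [-0.001, -0.002, -1.0]]
wrist_force: [0.5, 0.2, -1.0]
gripper_width: 71.9
finger_force: 0.0
```

```bash
python3 - <<'E'
from h import *
c=snap('wrist','w12'); im=c['image'].astype(int)
u=proj(c,(458.2,-377.7,8)); r=meas(c,im.max(2)<48,u,8,40); h=hexang(r[2]); print(u,r[:2],h); go([*r[0],18],h[0]-30)
E
```

```text
[326.84546953 212.02407797] (array([ 458. , -377.9]), 47.3) (np.float64(33.5), np.float64(41.79315020789923))
tcp [ 457.1 -373.7  216.1] yaw 19.7 w 71.6 t 29.45 tilt [-0.001  0.002] | total offset [-0.01  0.09  3.96] turn 3.24
```

Emit:
{"method": "move_arm", "body": {"moves": [{"offset": [-0.01,0.09,0],"rot": [0,0,0],"grip": 66},{"offset": [0,0,0.3],"rot": [0,0,1],"grip": 66},{"offset": [0,0,0.6],"rot": [0,0,1],"grip": 66},{"offset": [0,0,0.6],"rot": [0,0,1],"grip": 66},{"offset": [0,0,0.6],"rot": [0,0,0.24],"grip": 66},{"offset": [0,0,0.6],"rot": [0,0,0],"grip": 66},{"offset": [0,0,0.6],"rot": [0,0,0],"grip": 66},{"offset": [0,0,0.4],"rot": [0,0,0],"grip": 66},{"offset": [0,0,0.25],"rot": [0,0,0],"grip": 66},{"offset": [0,0,0],"rot": [0,0,0],"grip": 36},{"offset": [0,0,0],"rot": [0,0,0],"grip": 36},{"offset": [0,0,0],"rot": [0,0,0],"grip": 36},{"offset": [0,0,0],"rot": [0,0,0],"grip": 36},{"offset": [0,0,0],"rot": [0,0,0],"grip": 36}]}}

```text
clock: 30.85
tcp_pos: [459.2, -379.7, 20.7]
tool_rot: [[0.998, 0.06, 0.002], [0.06, -0.998, -0.001], [0.002, 0.001, -1.0]]
wrist_force: [-0.3, 1.0, 5.8]
gripper_width: 39.5
finger_force: 30.0
```

```bash
python3 - <<'E'
from h import *
go([602.8,286,220],20)
E
```

```text
tcp [ 459.2 -379.7   20.7] yaw 3.5 w 39.5 t 30.85 tilt [ 0.002 -0.001] | total offset [  3.68 -13.11  -3.99] turn -3.31
```

Emit:
{"method": "move_arm", "body": {"moves": [{"offset": [0,0,-0.5],"rot": [0,0,0],"grip": 36},{"offset": [0,0,-0.8],"rot": [0,0,0],"grip": 36},{"offset": [0,0,-0.9],"rot": [0,0,0],"grip": 36},{"offset": [0,0,-0.9],"rot": [0,0,0],"grip": 36},{"offset": [0,0,-0.9],"rot": [0,0,0],"grip": 36},{"offset": [0.1,-0.35,0],"rot": [0,0,0],"grip": 36},{"offset": [0.2,-0.7,0],"rot": [0,0,0],"grip": 36},{"offset": [0.2,-0.7,0],"rot": [0,0,0],"grip": 36},{"offset": [0.2,-0.7,0],"rot": [0,0,0],"grip": 36},{"offset": [0.2,-0.7,0],"rot": [0,0,0],"grip": 36},{"offset": [0.2,-0.7,0],"rot": [0,0,0],"grip": 36},{"offset": [0.2,-0.7,0],"rot": [0,0,0],"grip": 36},{"offset": [0.2,-0.7,0],"rot": [0,0,0],"grip": 36},{"offset": [0.2,-0.7,0],"rot": [0,0,0],"grip": 36},{"offset": [0.2,-0.7,0],"rot": [0,0,0],"grip": 36},{"offset": [0.2,-0.7,0],"rot": [0,0,0],"grip": 36},{"offset": [0.2,-0.7,0],"rot": [0,0,0],"grip": 36},{"offset": [0.2,-0.7,0],"rot": [0,0,0],"grip": 36},{"offset": [0.1,-0.35,0],"rot": [0,0,0],"grip": 36},{"offset": [0,0,0],"rot": [0,0,0],"grip": 36}]}}

```text
clock: 32.85
tcp_pos: [560.2, 86.8, 218.6]
tool_rot: [[0.998, 0.066, -0.001], [0.066, -0.998, 0.002], [-0.001, -0.002, -1.0]]
wrist_force: [-0.0, 0.7, -1.5]
gripper_width: 39.5
finger_force: 30.0
```

```bash
python3 - <<'E'
from h import *
go([602.8,286,220],20)
c=snap('wrist');im=c['image'].astype(int)
u=proj(c,(603,285.4,17)); print(u,proj(c,(603,285.4,74)))
E
```

```text
tcp [560.2  86.8 218.6] yaw 3.8 w 39.5 t 32.85 tilt [-0.001  0.002] | total offset [ 1.11 -3.92 -0.02] turn -3.24
[ 91.75880662 149.70027768] [ 49.95836524 155.1160098 ]
```

Emit:
{"method": "move_arm", "body": {"moves": [{"offset": [0.14,-0.5,0],"rot": [0,0,0],"grip": 36},{"offset": [0.19,-0.68,0],"rot": [0,0,0],"grip": 36},{"offset": [0.2,-0.7,0],"rot": [0,0,0],"grip": 36},{"offset": [0.2,-0.7,0],"rot": [0,0,0],"grip": 36},{"offset": [0.2,-0.7,0],"rot": [0,0,0],"grip": 36},{"offset": [0.18,-0.64,0],"rot": [0,0,0],"grip": 36},{"offset": [0,0,0],"rot": [0,0,0],"grip": 36},{"offset": [0,0,0.6],"rot": [0,0,0],"grip": 36},{"offset": [0,0,0.6],"rot": [0,0,0],"grip": 36},{"offset": [0,0,0],"rot": [0,0,0],"grip": 36},{"offset": [0,0,0],"rot": [0,0,0],"grip": 36}]}}

```text
clock: 34.0
tcp_pos: [604.6, 279.2, 159.4]
tool_rot: [[0.998, 0.058, -0.001], [0.058, -0.998, -0.002], [-0.001, 0.002, -1.0]]
wrist_force: [-0.7, 0.4, -0.5]
gripper_width: 39.6
finger_force: 30.0
```

```bash
python3 - <<'E'
from h import *
c=snap('wrist','w13');go([603.4,285.4,45],20)
s=telemetry.get_state(); print(proj(c,(603.4,285.4,74)),proj(c,(603.4,285.4,26)), proj(c,np.array(s['tcp_pos'])-[0,0,3]))
E
```

```text
tcp [605.4 280.2 160.6] yaw 3.4 w 39.6 t 34.05 tilt [ 0.001 -0.   ] | total offset [-0.04 -0.11  2.31] turn -3.33
[312.45087192 256.42615957] [313.93659984 235.99618626] [320.52954738 312.99327795]
```

View pics/w13.png

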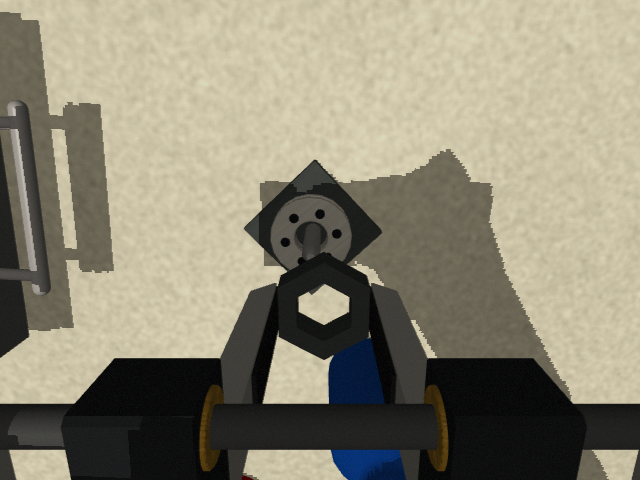

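Pulley is seated flat on the square base, bore round the rod at (311,233); nut is held level at (324,305), and the axis lies about 5 mm to the left, to be corrected by -0.11 in tool y.

Emit:
{"method": "move_arm", "body": {"moves": [{"offset": [-0.03,-0.11,0.2],"rot": [0,0,0],"grip": 36},{"offset": [0,0,0.4],"rot": [0,0,0],"grip": 36},{"offset": [0,0,0.4],"rot": [0,0,0],"grip": 36},{"offset": [0,0,0.4],"rot": [0,0,0],"grip": 36},{"offset": [0,0,0.4],"rot": [0,0,0],"grip": 36},{"offset": [0,0,0.2],"rot": [0,0,0],"grip": 36},{"offset": [0,0,0.15],"rot": [0,0,0],"grip": 36},{"offset": [0,0,0.1],"rot": [0,0,0],"grip": 36},{"offset": [0,0,0],"rot": [0,0,0],"grip": 36},{"offset": [0,0,0],"rot": [0,0,0],"grip": 36}]}}

```text
clock: 35.05
tcp_pos: [603.1, 287.1, 47.7]
tool_rot: [[0.998, 0.06, 0.001], [0.06, -0.998, 0.001], [0.001, -0.0, -1.0]]
wrist_force: [-0.5, -1.3, -1.3]
gripper_width: 40.0
finger_force: 30.0
```

Lower slightly, release, lift clear, and move away toward -y for a full check.

Emit:
{"method": "move_arm", "body": {"moves": [{"offset": [0,0,0.03],"rot": [0,0,0],"grip": 36},{"offset": [0,0,0],"rot": [0,0,0],"grip": 64},{"offset": [0,0,0],"rot": [0,0,0],"grip": 64},{"offset": [0,0,0],"rot": [0,0,0],"grip": 64},{"offset": [0,0,-0.2],"rot": [0,0,0],"grip": 64},{"offset": [0,0,-0.6],"rot": [0,0,0],"grip": 64},{"offset": [0,0,-0.7],"rot": [0,0,0],"grip": 64},{"offset": [0,0,-0.7],"rot": [0,0,0],"grip": 64},{"offset": [0,0,-0.7],"rot": [0,0,0],"grip": 64},{"offset": [0,0,-0.5],"rot": [0,0,0],"grip": 64},{"offset": [0,0,0],"rot": [0,0,0],"grip": 64},{"offset": [0,0,0],"rot": [0,0,0],"grip": 64}]}}

```text
clock: 36.25
tcp_pos: [602.6, 286.8, 216.1]
tool_rot: [[0.998, 0.06, 0.001], [0.06, -0.998, 0.0], [0.001, -0.0, -1.0]]
wrist_force: [-0.9, -0.3, 0.2]
gripper_width: 64.1
finger_force: 0.0
```

```bash
python3 - <<'E'
from h import *
c=snap('wrist','w14');im=c['image'].astype(int)
u=proj(c,(603,286,34)); r=meas(c,im.max(2)<42,u,34,32); print('nut',u,r[:2],hexang(r[2]))
a=snap('side','s2'); A=a['image'].astype(int); B=cv2.imread('pics/side0.png')[:,:,::-1].astype(int)
for n,(x,y) in dict(bottle=(325,172),cup=(437,402),carton=(393,314)).items(): print(n,np.abs(A-B)[y-30:y+30,x-25:x+25].mean().round(1))
b=snap('scene')
print(np.abs(b['image'].astype(int)-cv2.imread('pics/scene0.png')[:,:,::-1])[170:225,365:395].mean())
# side-view round stack: washer mask
y=(A[...,0]-A[...,2])>60; r=meas(a,y,proj(a,(462,-69,61)),61,30); print('washer',r[:2])
go([0,0,0])
E
```

```text
nut [324.01357074 219.6476591 ] (array([602.2, 286.8]), 48.0) (np.float64(33.5), np.float64(43.533115313045734))
bottle 12.6
cup 5.3
carton 5.9
4.222828282828283
washer (array([462.2, -64.3]), 47.2)
tcp [601.6 286.4 213.9] yaw 3.5 w 63.7 t 36.4 tilt [-0.003 -0.001] | total offset [-12.34   4.99   4.32]
```

```bash
python3 - <<'E'
from h import *
for cam in('side','scene'):
    a=snap(cam); A=a['image'].astype(int); B=cv2.imread(f'pics/{cam}0.png')[:,:,::-1].astype(int)
    bl=lambda I:cv2.moments((((I[...,2]-I[...,0])>40)[140:225,300:400]).astype(np.uint8),True)
    for I in (B,A):
        m=bl(I); print(cam,'bottle',round(m['m10']/m['m00'],1),round(m['m01']/m['m00'],1),m['m00'])
        y=(I[...,0]-I[...,2])>60; u=(proj(a,(462,-68.6,61)) if I is A else proj(a,(469.3,-203.7,5)))
        try: print('washer',u.round(),meas(a,y,u,61 if I is A else 5,26)[:2])
        except Exception as e: print(e)
E
```

```text
side bottle 24.6 21.8 285.0
washer [329. 353.] (array([ 468.4, -202.3]), 46.9)
side bottle 24.8 21.9 305.0
washer [321. 270.] (array([461.9, -64.2]), 47.3)
scene bottle 81.6 45.7 271.0
washer [236. 283.] (array([ 468.1, -201. ]), 46.5)
scene bottle 81.5 46.3 293.0
washer [281. 238.] (array([459.7, -69.2]), 44.3)
```

```bash
python3 -c "
from h import *
print(finish_job())"
```

```text
the job is handed in; nothing more can be done
None
```

I threaded all five parts, let go of them and handed the job in at about 36 s: roller, sleeve and washer on the round spindle, pulley and nut on the square one. The bottle, cup and carton were left standing. The judge returned no result, and my last check of the washer and nut used camera measurements only, not a viewed picture.

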